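# Slide a bound glass negative out over the end of the light box

## Task

The bound glass negative lies flat on the light box, where nobody can take it by its edges. With the fingertips, first swing the end stop fully out until it lies in line with the ledge, then push the glass square against the ledge and along it until about a third of its length sticks out over the open end of the box. It is cracked glass: push gently, do not open the stop with it, do not lift it or let it tip, and leave the loupe, thread and bone folder where they are.

Things in the scene. Friction and masses are not known exactly. Their poses are not given: they have to be found in the camera images.
- light_box: Fixed aluminium light box, 220 mm (x) by 360 mm (y), 45 mm high, with a flat white opal bed flush with its top, 45 mm above the table. Origin: centre of its underside, on the table; its yaw varies. Its +y axis points to the robot's left, towards the open end at y = +180 mm; its -x side faces the robot and carries the ledge. The other sides have no rim.
- ledge_face (a point): Middle of the ledge's inner face, at bed height; at x = -95, y = -16 mm in the light box's frame. The ledge is a straight dark steel bar 14 mm wide, 10 mm high above the bed, along the near side of the box from y = -179 to +146 mm. The glass is squared against this face, the plane x = -95 mm.
- open_end (a point): Middle of the top edge of the light box's open end: x = 0, y = +180, z = 45 mm in its frame. The glass is to stick out over this edge, towards the box's +y.
- glass_plate: Loose glass negative bound with dark tape: a dark flat plate 120 mm (x) by 165 mm (y), 6 mm thick, 0.2 to 0.37 kg, lying on the bed, long sides roughly along the ledge, 5 to 45 mm from it. Origin: centre of the underside; y is its long axis. In the box's frame its origin is at x = -35 mm when square against the ledge and y = +152 mm when a third (55 mm) is out. It tips if half is out.
- end_stop (a joint): Upright hinge of the end stop, rad. 0: the bar lies across the end of the bed, pointing along the box's +x (away from the robot), and blocks the glass. It turns counter-clockwise seen from above, tip outwards, to its limit 1.57, where it points along the box's +y in line with the ledge, its face 3 mm behind the ledge's. Starts at 0 to 0.35; slight friction (0.08 Nm); stays where left.
- stop_pivot (a point): Pivot axis of the end stop: x = -103, y = +170 mm in the light box's frame, at the left end of the ledge. The stop is a dark steel bar, 110 mm long from this axis, 10 mm wide, 12 mm high, its underside 1.5 mm above the bed and its top 58.5 mm above the table.
- stop_tip (a point): Point on the middle of the end stop's bar 105 mm from the pivot axis, near its rounded free end, 52.5 mm above the table.
- loupe: Black eyepiece loupe, 40 mm diameter, 28 mm high, standing on the light box's bed near its far corner at the end opposite the stop. Origin: centre of the underside. Leave it alone.
- linen_thread: Bobbin of linen thread, 33 mm diameter, 42 mm high, standing on the table behind the light box's far left corner. Origin: centre of the underside. Leave it alone.
- bone_folder: Bone folder, flat pale tool 23 x 154 x 8 mm, lying on the table behind the light box, on the side away from the robot. Origin: centre of the underside. Leave it alone.
Mind the look-alikes: they are no part of the job. Leave any orange look-alike of the glass_plate alone.

How it is judged:
By the outcome, as a careful person would: the job done as asked, in the order asked, and still so for the second after the job is handed in, with the robot touching nothing.
It also fails if it takes over 64 s, if anything falls off the work surface, if the arm or the gripper's body presses on something with over 40 N, if the wrist force passes 120 N, or if a joint passes its speed limit or range.

## Robot

A 6-joint arm with a two-finger parallel gripper is mounted at the origin on the work surface; the furniture and walls round the work are solid. World frame = base frame: x ahead of the robot, y to its left, z up, the work surface at z = 0. Lengths are in m, angles in rad, forces in N, time in s.
With the tool pointing down it reaches from about 0.3 to 0.775 m from the base axis. Payload 14.6 kg.
Tool frame: the origin (TCP) lies midway between the tips of the shut fingers; the grasp point (between the pads) lies 19 mm behind it (ctrl.hold_point_z is the distance from the TCP to the grasp point, in m); z points along the fingers, x is the direction in which the jaws open and shut, and the axes are right-handed (so a half turn about z gives the same grasp; the last joint's range is limited). The gripper opens to 94 mm and grips with 3 to 60 N. Pads are 16 mm wide; open, the fingers measure 119 mm over their backs; the gripper's body (75 mm by 177 mm) begins 78 mm behind the grasp point.
Start: joints at [1.105, 0.3, 1.521, -0, 1.321, -0.067], TCP at [0.214, 0.507, 0.172] pointing down, gripper open.
Joint ranges: [-3.03, 3.03], [-0.79, 2.21], [0.23, 2.52], [-1.04, 4.18], [0, 3.07], [-2.55, 2.55]. Speed limits (rad/s): [2.22, 2.22, 2.57, 3.14, 3.14, 3.14].

## Interface

Orientations are given as [roll, pitch, yaw] about the fixed x, y, z axes, in that order (R = Rz(yaw) Ry(pitch) Rx(roll)).
In Python, from station import ctrl, viewer, ticket, nets gives the robot as it stands.
- The arm moves only by the tool carry_out, never from a script. Its argument "commands" is one flat list of numbers, 7 for each row, row after row: the closure, from -1 (fully open) to 1 (shut), so that 0 is half open, then the shift along the world's x, y, z in cm, then the turn, a rotation vector about the world's x, y, z in rad. In form: [gripper, tx, ty, tz, ax, ay, az, gripper, tx, ty, tz, ax, ay, az, ...]. A call has 1 to 12 rows; each row is the pose to reach, as a shift and turn from the pose measured when the call began; what a row does not reach only later rows make up. A row lasts 1/12 s, in which the tool goes at most 41.7 mm and 7.16 degrees, less where a joint would pass 70% of its speed; a pose out of reach is approached as far as the arm can. A call with a gripper value outside its range is refused whole. The fingers move at their own pace and stop on an object; "force" is the grip in N (left out, the last holds). Time passes only in rows, so rows that repeat a pose let the fingers close. It gives the time, the measured TCP pose, the force and the opening at its end, in the units of the state.
- ctrl.get_obs(): the state, without advancing time (a new reading comes with each control period).
- viewer.camera(name): name is "scene" or "top"; returns (picture, depth): 480x640x3 uint8, blue, green, red; 480x640 float32, m along the optical axis (not along the pixel's ray), 0 where there is no reading.
- viewer.camera_info(name): a dict with "fx", "fy", "cx", "cy" (pixels), "D" ([k1, k2, p1, p2, k3] as OpenCV has them; the pictures are not rectified), "R" (3x3) and "t" (3): a world point X has camera coordinates R X + t. Camera axes: x right, y down, z forward; pixel columns grow to the right and rows downward; lengths in m; the calibration is good to about 2 mm. A picture is of the moment at which its call begins. camera_info takes no time and is no camera call.
- ticket.hand_in(): hands the job in, once; it reports no verdict.
Trained networks look in the newest picture that a camera, given by its name, has taken for a name from the list of things; names that differ only in an ending like _2 or _b are one class to them, and where a whole thing is asked for, a point or a joint stands for the part that bears it (a point fixed in the world has none). Each returns a list of dicts, best first, with "confidence" (0 to 1); they miss things now and then, are a little off and sometimes report something else, mostly with a low value. They report only what shows in the picture. A call takes as long as a camera call. They do not tell look-alikes from the thing itself.
- nets.silhouettes(camera, thing): "region" (480x640 bool, what is visible of it) and "extent" ([left, top, right, bottom] in pixels, round what is visible of it).
The state is a dict: "time_s": time; "qpos": joint angles; "joint_vel": joint speeds; "tau": joint torques, N m; "ee_pos": TCP position; "eef_rot": TCP orientation; "force": force on the tool from outside, world axes, zero at the start; "moment": the same for the moment, N m; "grip_width": finger opening in m.
Only numpy, scipy, OpenCV 4.12 (cv2) and the standard library are available. Lean on these libraries where they do the work, as an engineer would, in place of code of your own. Each camera call takes 0.05 s, during which the arm holds its last target. There are 200 camera calls.

## Working session

There is one attempt and no reset: what is moved stays moved. The work goes in short steps, Python scripts to look and compute and a tool call to move; the robot and the scene stay as the last step left them, time stands still between calls to the robot, and variables do not carry over. Pictures are saved under pics/ and viewed, about 8 in all and at most 12, crops included, and the job is handed in when it is done.

Besides the shell and the picture viewer there is one more tool, called after ">>>" as name(argument=value, ...) on one line, values as JSON. carry_out: Moves the arm, as the interface text tells. Its arguments: {"type":"object","properties":{"commands":{"type":"array","items":{"type":"number"}},"force":{"type":"number"}},"required":["commands"]}

```bash
mkdir -p pics; ls
python3 - <<'E'
from station import ctrl, viewer, nets
import cv2, numpy as np
o=ctrl.get_obs(); print(o)
for n in("top","scene"):
    p,d=viewer.camera(n); cv2.imwrite(f"pics/{n}1.png",p); np.save(f"pics/{n}1.npy",d)
    print(n,viewer.camera_info(n))
    for t in("glass_plate","end_stop","light_box","loupe"):
        for r in nets.silhouettes(n,t): print(n,t,round(r["confidence"],2),r["extent"],r["region"].sum())
E
```

```text
pics
{'time_s': 0.0, 'qpos': array([ 1.10541532e+00,  3.00463933e-01,  1.52157319e+00,  3.24060224e-05,
        1.32069783e+00, -6.65721779e-02]), 'joint_vel': array([ 8.11704767e-04, -2.15438703e-04,  4.92676684e-04,  2.84944675e-04,
        8.53214738e-04, -6.75987984e-06]), 'tau': array([ 7.22408895e-04, -5.31803513e+01, -3.52744102e+01,  7.08603440e-02,
        2.43866531e-02, -4.72552301e-05]), 'ee_pos': array([0.2134229 , 0.5065812 , 0.17149362]), 'eef_rot': array([-3.14148535e+00,  1.13767944e-03,  1.17197952e+00]), 'force': array([-0.06205423,  0.81576873,  0.10632067]), 'moment': array([-0.04175624,  0.04756051, -0.00792541]), 'grip_width': 0.09390745565456228}
top {'fx': 607.0767315077561, 'fy': 607.0767315077561, 'cx': 315.56995303785754, 'cy': 233.26422787767706, 'D': array([0.00152181, 0.        , 0.        , 0.        , 0.        ]), 'R': array([[-2.62752905e-04, -9.99999628e-01, -8.21965697e-04],
       [-9.90136772e-01,  3.75321847e-04, -1.40103650e-01],
       [ 1.40103907e-01,  7.77045821e-04, -9.90136501e-01]]), 't': array([0.0624249 , 0.54345608, 1.16958155])}
top
[... 221 characters left out ...]
0.56 [356.0, 208.0, 381.2, 229.9] 322
scene {'fx': 528.1577220998615, 'fy': 528.1577220998615, 'cx': 322.77380175123227, 'cy': 240.01075709443396, 'D': array([-0.05329387,  0.        ,  0.        ,  0.        ,  0.        ]), 'R': array([[ 0.91033825, -0.41323299,  0.02286394],
       [-0.18370915, -0.4529739 , -0.87239073],
       [ 0.3708574 ,  0.78997034, -0.48827415]]), 't': array([-0.44403575,  0.1908091 ,  1.05904329])}
scene glass_plate 0.6 [289.2, 227.0, 346.1, 260.8] 1734
scene glass_plate 0.59 [160.1, 232.7, 235.3, 272.4] 1581
scene end_stop 0.59 [262.9, 201.2, 305.3, 215.2] 176
scene light_box 0.91 [264.4, 203.9, 382.2, 301.6] 5996
scene loupe 0.71 [355.0, 258.9, 370.8, 277.3] 262
```

View pics/top1.png

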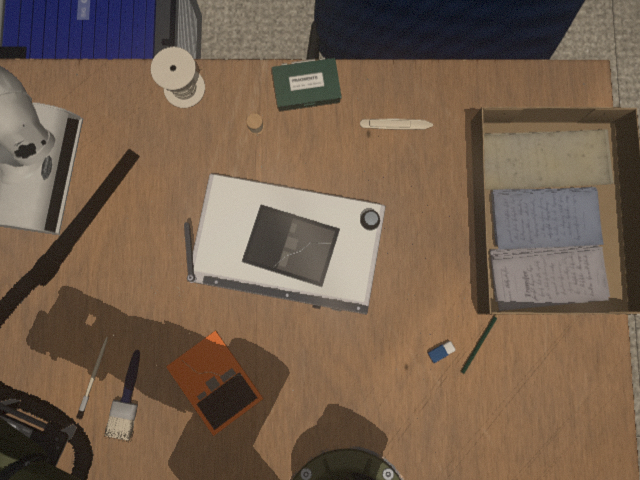

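View pics/scene1.png

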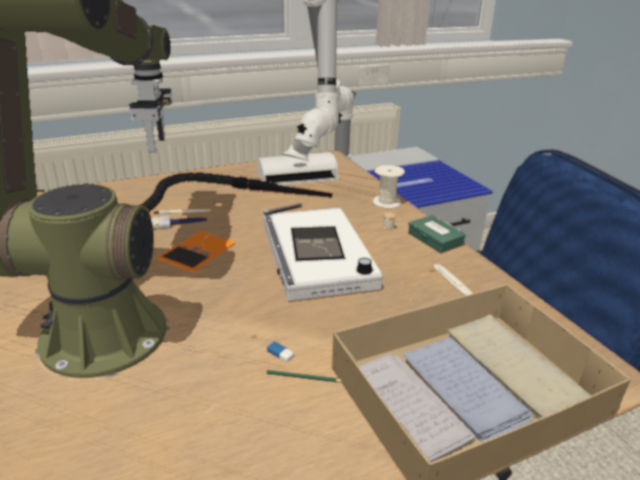

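The dark plate on the box (290,244) is the glass. The orange plate on the table (213,382) is the look-alike. The stop runs from its pivot at (190,278) to its tip at (188,222). The loupe is at (370,218), the small bobbin at (255,122) and the folder at (396,124). The big spool at (178,80) is not ours.

```bash
cat > h.py <<'E'
from station import ctrl, viewer, nets
import cv2, numpy as np
def K(n):
    i=viewer.camera_info(n); return i,np.array([[i["fx"],0,i["cx"]],[0,i["fy"],i["cy"]],[0,0,1]])
def plane(n,px,z):
    i,k=K(n); u=cv2.undistortPoints(np.float64(px).reshape(-1,1,2),k,i["D"]).reshape(-1,2)
    R=np.array(i["R"]);d=np.c_[u,np.ones(len(u))]@R; c=-R.T@np.array(i["t"])
    return (c+d*((z-c[2])/d[:,2])[:,None])
def proj(n,X):
    i,k=K(n); return cv2.projectPoints(np.float64(X).reshape(-1,1,3),cv2.Rodrigues(np.array(i["R"]))[0],np.array(i["t"]),k,i["D"])[0].reshape(-1,2)
def rect(n,reg,z):
    c,_=cv2.findContours(reg.astype(np.uint8),0,cv2.CHAIN_APPROX_NONE); c=max(c,key=cv2.contourArea).reshape(-1,2)
    return cv2.minAreaRect((plane(n,c,z)[:,:2]*1000).astype(np.float32))
def box2w(b,P):  # b=(x,y,yaw) m; P list of (x,y,z) mm
    P=np.float64(P)/1000; c,s=np.cos(b[2]),np.sin(b[2])
    return np.c_[b[0]+c*P[:,0]-s*P[:,1], b[1]+s*P[:,0]+c*P[:,1], P[:,2]]
def w2box(b,W):
    W=np.float64(W)[:,:2]-b[:2]; c,s=np.cos(b[2]),np.sin(b[2])
    return np.c_[c*W[:,0]+s*W[:,1],-s*W[:,0]+c*W[:,1]]*1000
E
python3 - <<'E'
from h import *
p,d=viewer.camera("top")
g=nets.silhouettes("top","glass_plate")[0]; b=nets.silhouettes("top","light_box")[0]; s=nets.silhouettes("top","end_stop")[0]
print("glass",rect("top",g["region"],.051)); print("stop",rect("top",s["region"],.0585))
m=cv2.dilate(b["region"].astype(np.uint8),np.ones((5,5)))
w=((p.min(2)>150)&(m>0)).astype(np.uint8); w=cv2.morphologyEx(w,cv2.MORPH_OPEN,np.ones((3,3)))
print("white",rect("top",w,.045)); print("boxreg",rect("top",b["region"],.045))
# depth check
i,k=K("top"); ys,xs=np.nonzero(w); z=d[ys,xs]; u=cv2.undistortPoints(np.float64(np.c_[xs,ys]).reshape(-1,1,2),k,i["D"]).reshape(-1,2)
X=(np.c_[u*z[:,None],z]-i["t"])@i["R"]; print("bed z",np.percentile(X[:,2],[10,50,90]))
cv2.imwrite("pics/crop1.png",cv2.resize(p[160:330,165:400],None,fx=3.3,fy=3.3,interpolation=cv2.INTER_CUBIC))
E
```

```text
glass ((518.1580200195312, 111.48985290527344), (165.4156036376953, 122.10888671875), 72.3491439819336)
stop ((505.30987548828125, 310.1098327636719), (117.00060272216797, 13.964627265930176), 6.536403179168701)
white ((525.1914672851562, 119.15028381347656), (353.5917663574219, 214.88113403320312), 79.54019165039062)
boxreg ((523.6832275390625, 133.41983032226562), (385.90167236328125, 225.26104736328125), 79.47300720214844)
bed z [0.04131006 0.04429337 0.04726981]
```

View pics/crop1.png

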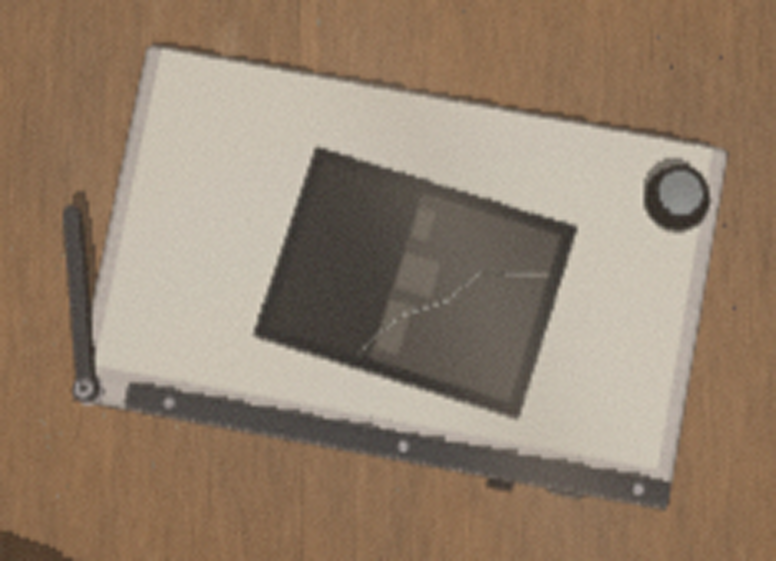

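```bash
cat >> h.py <<'E'
B=None
E
python3 - <<'E'
from h import *
from scipy.optimize import least_squares
P=np.array([[-103,170,58.5],[110,180,45],[110,-180,45],[-109,-179,55],[-95,-179,55]])
px=np.array([[84,388],[152,45],[725,152],[665,507],[670,482]])/3.3+[165,160]
f=lambda b:(proj("top",box2w(b,P))-px).ravel()
r=least_squares(f,[.52,.13,-.183]); b=r.x; print(b,f(b).round(1))
open("h.py","a").write(f"B=np.array({b.tolist()})\n")
q=np.array([[72,212],[84,388],[316,148],[576,228],[519,416],[255,336],[680,182]])/3.3+[165,160]
for z,qq,n in((.0585,q[:2],"stop tip/piv"),(.051,q[2:6],"glass"),(.073,q[6:],"loupe")):
    print(n,w2box(b,plane("top",qq,z)).round(1).tolist(),plane("top",qq,z).round(3).tolist())
print("tip@w",box2w(b,[[-103,170,52]]),"goal glass",box2w(b,[[-35,152,45]]))
E
```

```text
[ 0.52390153  0.11903081 -0.18583257] [-0.3 -0.  -1.8 -0.9  1.4 -0.8  0.5  0.6  0.2  0.9]
stop tip/piv [[-2.1, 198.6], [-102.9, 169.4]] [[0.559, 0.315, 0.058], [0.454, 0.305, 0.058]]
glass [[63.8, 64.7], [44.8, -97.4], [-71.5, -84.5], [-53.9, 77.9]] [[0.599, 0.171, 0.051], [0.55, 0.015, 0.051], [0.438, 0.049, 0.051], [0.485, 0.206, 0.051]]
loupe [[79.6, -152.4]] [[0.574, -0.045, 0.073]]
tip@w [[0.45408493 0.30513466 0.052     ]] goal glass [[0.51758839 0.27488056 0.045     ]]
```

```bash
cat >> h.py <<'E'
def plan(Pb, yaw=None):   # Pb: box-frame mm targets -> shifts in cm from current pose
    o=ctrl.get_obs(); W=box2w(B,Pb); print("now",o["ee_pos"].round(4),o["eef_rot"].round(3),"box",w2box(B,[o["ee_pos"]]).round(1),"t",round(o["time_s"],2))
    if yaw is not None: print("turn z",round(yaw-o["eef_rot"][2],3))
    print(((W-o["ee_pos"])*100).round(2).tolist())
E
python3 - <<'E'
from h import *
d=np.load("pics/top1.npy"); i,k=K("top")
px=np.array([[132,155],[100,195],[60,250],[30,285],[10,305]]); 
u=cv2.undistortPoints(np.float64(px).reshape(-1,1,2),k,i["D"]).reshape(-1,2); z=d[px[:,1],px[:,0]]
print(((np.c_[u*z[:,None],z]-i["t"])@i["R"]).round(3).tolist())
L=[]
for th in np.r_[0.28,np.linspace(.28,1.57,10)]:
    uu=np.array([np.cos(th),np.sin(th)]); n=np.array([-uu[1],uu[0]]); w=12.5*uu[0]+8*uu[1]
    q=np.array([-103,170])+80*uu-(5+w+(10 if not L else -1))*n; L.append([*q,51])
print(np.round(L)); plan([[*L[0][:2],120]]+L,1.385)
E
```

```text
[[0.711, 0.443, 0.011], [0.625, 0.502, 0.018], [0.511, 0.571, 0.034], [0.441, 0.626, 0.034], [0.402, 0.664, 0.031]]
[[-18. 164.  51.]
 [-21. 175.  51.]
 [-22. 186.  51.]
 [-25. 197.  51.]
 [-30. 208.  51.]
 [-37. 218.  51.]
 [-45. 228.  51.]
 [-55. 236.  51.]
 [-66. 242.  51.]
 [-78. 247.  51.]
 [-91. 250.  51.]]
now [0.2136 0.5068 0.172 ] [3.142 0.    1.172] box [[-376.6  323.8]] t 0.7
turn z 0.213
[[32.29, -22.33, -5.2], [32.29, -22.33, -12.1], [32.19, -21.23, -12.1], [32.27, -20.1, -12.1], [32.18, -18.94, -12.1], [31.91, -17.78, -12.1], [31.46, -16.65, -12.1], [30.83, -15.58, -12.1], [30.02, -14.6, -12.1], [29.05, -13.74, -12.1], [27.94, -13.04, -12.1], [26.72, -12.53, -12.1]]
```

>>> carry_out(commands=[1,8,-5.5,-1,0,0,0.1,1,16,-11,-3,0,0,0.213,1,24,-16.5,-5,0,0,0.213,1,32.3,-22.3,-5.2,0,0,0.213,1,32.3,-22.3,-5.2,0,0,0.213,1,32.3,-22.3,-5.2,0,0,0.213,1,32.3,-22.3,-5.2,0,0,0.213,1,32.3,-22.3,-5.2,0,0,0.213,1,32.3,-22.3,-5.2,0,0,0.213,1,32.3,-22.3,-5.2,0,0,0.213,1,32.3,-22.3,-5.2,0,0,0.213,1,32.3,-22.3,-5.2,0,0,0.213], force=10)

```text
time_s: 1.7
ee_pos: [0.537, 0.283, 0.1195]
eef_rot: [-3.141, 0.0, 1.383]
force: [-0.0, -0.2, 0.5]
grip_width: 0.0174
```

Run:
```python
from h import *
p,d=viewer.camera("top"); cv2.imwrite("pics/crop2.png",cv2.resize(p[160:330,130:400],None,fx=2.9,fy=2.9,interpolation=cv2.INTER_CUBIC))
plan([[-18,164,51]],1.385)
```

```text
now [0.5364 0.2838 0.1199] [-3.141  0.     1.384] box [[-18.2 164.3]] t 1.75
turn z 0.001
[[0.02, -0.03, -6.89]]
```

View pics/crop2.png

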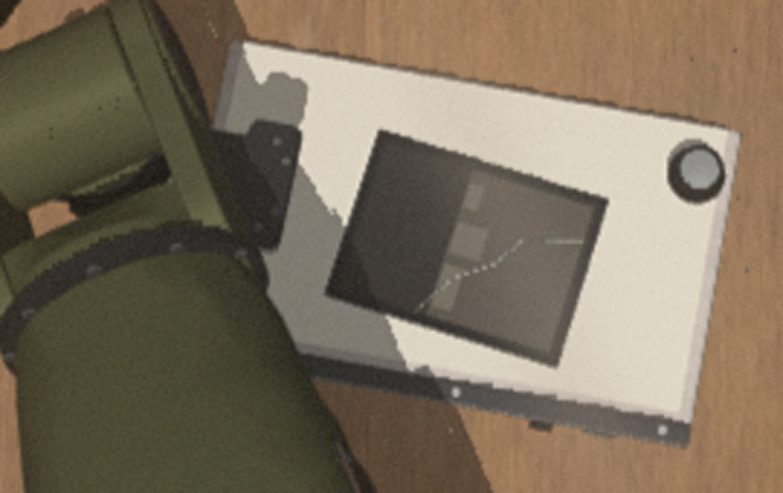

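>>> carry_out(commands=[1,0,0,0,0,0,0,1,0,0,0,0,0,0,1,0,0,0,0,0,0,1,0,0,-2,0,0,0,1,0,0,-4.5,0,0,0,1,0,0,-6.9,0,0,0,1,0,0,-6.9,0,0,0,1,0,0,-6.9,0,0,0])

```text
time_s: 2.42
ee_pos: [0.5357, 0.2841, 0.0507]
eef_rot: [-3.14, 0.001, 1.385]
force: [-0.2, -0.1, 1.2]
grip_width: 0.0004
```

Run:
```python
from h import *
L=[]
for th in np.linspace(.28,1.6,24):
    uu=np.array([np.cos(th),np.sin(th)]); n=np.array([-uu[1],uu[0]]); w=12.5*uu[0]+8*uu[1]
    L.append([*(np.array([-103,170])+80*uu-(5+w)*n),51])
plan(L)
```

```text
now [0.5357 0.2841 0.0507] [-3.140e+00  1.000e-03  1.385e+00] box [[-18.9 164.4]] t 2.42
[[-0.02, 0.95, 0.03], [0.04, 1.39, 0.03], [0.07, 1.85, 0.03], [0.07, 2.31, 0.03], [0.05, 2.77, 0.03], [-0.0, 3.24, 0.03], [-0.08, 3.71, 0.03], [-0.19, 4.18, 0.03], [-0.33, 4.64, 0.03], [-0.5, 5.1, 0.03], [-0.69, 5.55, 0.03], [-0.92, 6.0, 0.03], [-1.18, 6.43, 0.03], [-1.46, 6.84, 0.03], [-1.78, 7.25, 0.03], [-2.12, 7.63, 0.03], [-2.49, 7.99, 0.03], [-2.88, 8.33, 0.03], [-3.29, 8.65, 0.03], [-3.73, 8.94, 0.03], [-4.19, 9.2, 0.03], [-4.67, 9.44, 0.03], [-5.16, 9.64, 0.03], [-5.67, 9.81, 0.03]]
```

>>> carry_out(commands=[1,0,0.5,0,0,0,0,1,0,0.95,0,0,0,0,1,0.04,1.4,0,0,0,0,1,0.07,1.85,0,0,0,0,1,0.07,2.3,0,0,0,0,1,0.05,2.77,0,0,0,0,1,0,3.24,0,0,0,0,1,-0.08,3.71,0,0,0,0,1,-0.19,4.18,0,0,0,0,1,-0.33,4.64,0,0,0,0,1,-0.5,5.1,0,0,0,0,1,-0.69,5.55,0,0,0,0])

```text
time_s: 3.42
ee_pos: [0.5286, 0.34, 0.0507]
eef_rot: [-3.14, 0.001, 1.385]
force: [-0.3, -0.2, -0.2]
grip_width: 0.0005
```

Run:
```python
from h import *
L=[]
for th in np.r_[np.linspace(.97,1.57,10),1.6,1.62]:
    uu=np.array([np.cos(th),np.sin(th)]); n=np.array([-uu[1],uu[0]]); w=12.5*uu[0]+8*uu[1]
    L.append([*(np.array([-103,170])+80*uu-(5+w)*n),51])
plan(L)
```

```text
now [0.5286 0.34   0.0507] [-3.140e+00  1.000e-03  1.385e+00] box [[-36.2 218.1]] t 3.42
[[-0.47, 0.84, 0.03], [-0.81, 1.32, 0.03], [-1.18, 1.78, 0.03], [-1.59, 2.22, 0.03], [-2.04, 2.63, 0.03], [-2.51, 3.0, 0.03], [-3.02, 3.34, 0.03], [-3.55, 3.65, 0.03], [-4.11, 3.91, 0.03], [-4.69, 4.13, 0.03], [-4.96, 4.22, 0.03], [-5.14, 4.27, 0.03]]
```

>>> carry_out(commands=[1,-0.3,0.5,0,0,0,0,1,-0.6,1.0,0,0,0,0,1,-0.95,1.5,0,0,0,0,1,-1.4,2.0,0,0,0,0,1,-1.8,2.4,0,0,0,0,1,-2.3,2.85,0,0,0,0,1,-2.75,3.2,0,0,0,0,1,-3.3,3.5,0,0,0,0,1,-3.8,3.77,0,0,0,0,1,-4.3,4.0,0,0,0,0,1,-4.7,4.13,0,0,0,0,1,-4.7,4.13,0,0,0,0])

```text
time_s: 4.42
ee_pos: [0.4809, 0.3816, 0.0507]
eef_rot: [-3.14, 0.001, 1.386]
force: [-0.0, -0.1, 0.3]
grip_width: 0.0003
```

>>> carry_out(commands=[1,-0.1,0,0,0,0,0,1,-0.2,0,0,0,0,0,1,-0.3,0,0,0,0,0])

```text
time_s: 4.67
ee_pos: [0.4779, 0.3815, 0.0508]
eef_rot: [-3.14, 0.001, 1.385]
force: [-0.6, -0.1, -0.4]
grip_width: 0.0004
```

Run:
```python
from h import *
plan([[-91,250,51]])
```

```text
now [0.4779 0.3815 0.0508] [-3.140e+00  1.000e-03  1.385e+00] box [[-93.7 249.4]] t 4.67
[[0.27, 0.01, 0.02]]
```

>>> carry_out(commands=[1,-0.15,0,0,0,0,0,1,-0.3,0,0,0,0,0,1,-0.3,0,0,0,0,0])

```text
time_s: 4.92
ee_pos: [0.4748, 0.3814, 0.0508]
eef_rot: [-3.14, 0.001, 1.385]
force: [-0.2, 0.7, -0.4]
grip_width: 0.0008
```

Run:
```python
from h import *
p,d=viewer.camera("scene"); cv2.imwrite("pics/crop3.png",cv2.resize(p[130:310,230:420],None,fx=3.3,fy=3.3,interpolation=cv2.INTER_CUBIC))
```

```text
(no output)
```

View pics/crop3.png

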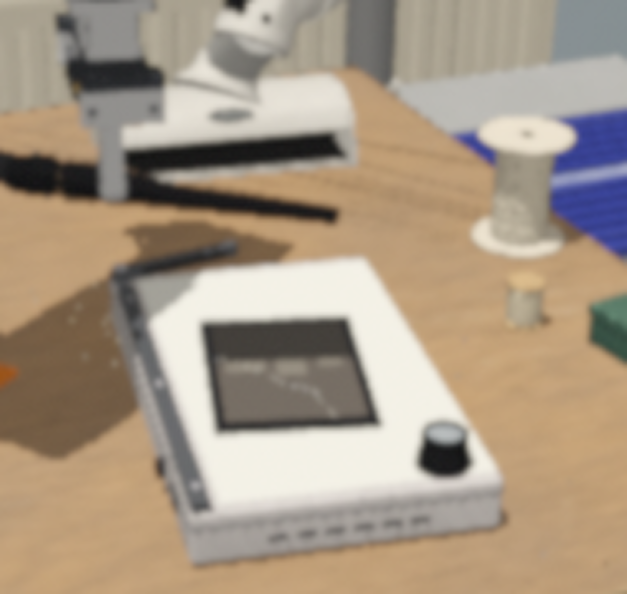

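Run:
```python
from h import *
print("proj tcp scene",proj("scene",[ctrl.get_obs()["ee_pos"]]), "crop",(proj("scene",[ctrl.get_obs()["ee_pos"]])-[230,130])*3.3)
W=box2w(B,[[-103,170,58.5],[-2,199,58.5],[110,180,45],[-110,180,45],[110,-180,45]])
print((proj("scene",W)-[230,130])*3.3)
p,d=viewer.camera("scene")
cv2.imwrite("pics/s4.png",p)
i,k=K("scene"); px=np.array([[264,185],[264,180],[262,170],[301,204],[282,209]]); u=cv2.undistortPoints(np.float64(px).reshape(-1,1,2),k,i["D"]).reshape(-1,2); z=d[px[:,1],px[:,0]]
print(((np.c_[u*z[:,None],z]-i["t"])@i["R"]).round(3).tolist())
```

```text
proj tcp scene [[264.06555315 200.37783405]] crop [[112.41632538 232.24685236]]
[[118.18005668 264.02484526]
 [230.85268845 239.33552872]
 [362.69061263 252.20342984]
 [108.56865045 274.13129715]
 [501.57534388 474.98496207]]
[[0.473, 0.371, 0.103], [0.473, 0.37, 0.119], [0.467, 0.366, 0.151], [0.56, 0.31, 0.056], [0.499, 0.3, 0.056]]
```

Run:
```python
from h import *
print("start tcp",proj("scene",[[.2134,.5066,.1715]]))
o=ctrl.get_obs(); print(o["qpos"].round(3).tolist(),o["ee_pos"])
T=np.array([o["ee_pos"]+[0,0,a] for a in(0,.02,.04,.1)]); print(proj("scene",T).round(0).tolist())
a=cv2.imread("pics/scene1.png")[90:190,110:210]; b=cv2.imread("pics/s4.png")[130:230,215:315]
im=np.hstack([cv2.resize(v,(400,400),interpolation=cv2.INTER_CUBIC) for v in(a,b)]); cv2.imwrite("pics/c4.png",im)
```

```text
start tcp [[158.57879187 157.95296516]]
[0.616, 0.549, 1.463, 0.001, 1.132, -0.769] [0.474965   0.38147892 0.05082399]
[[264.0, 200.0], [264.0, 194.0], [264.0, 188.0], [263.0, 168.0]]
```

View pics/c4.png

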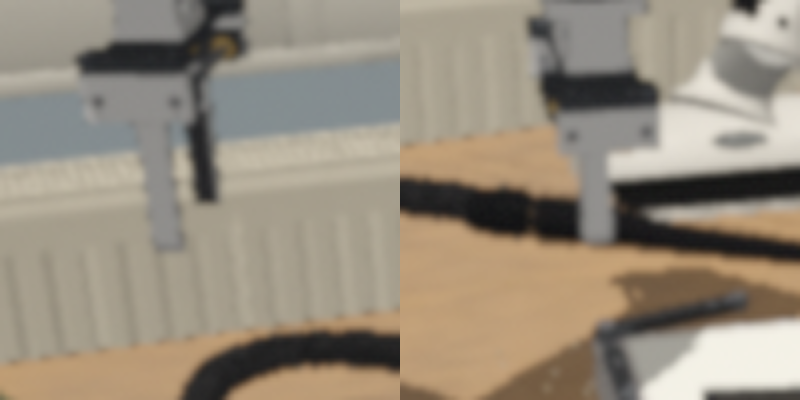

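The stop has not moved. The fingertips look about 33 mm higher than the state says: depth puts the tip at z≈0.085, while the TCP reads 0.051. I'll check that by gently touching the free table here.

>>> carry_out(commands=[1,0,0,-2,0,0,0,1,0,0,-4,0,0,0,1,0,0,-6,0,0,0,1,0,0,-6.5,0,0,0,1,0,0,-6.5,0,0,0])

```text
time_s: 5.43
ee_pos: [0.4743, 0.3809, -0.0155]
eef_rot: [-3.138, 0.003, 1.385]
force: [-0.1, 0.0, -0.1]
grip_width: 0.0005
```

Run:
```python
from h import *
print(ctrl.hold_point_z, ctrl.get_obs()["ee_pos"],ctrl.get_obs()["force"])
p,d=viewer.camera("scene"); 
i,k=K("scene"); o=ctrl.get_obs(); print(proj("scene",[o["ee_pos"]]))
for r in range(184,222,3):
    px=np.array([[263,r]]);u=cv2.undistortPoints(np.float64(px).reshape(-1,1,2),k,i["D"]).reshape(-1,2); z=d[r,263:264]
    print(r,((np.c_[u*z[:,None],z]-i["t"])@i["R"]).round(3).tolist())
```

```text
0.0188 [ 0.47431208  0.38094363 -0.01548759] [-0.0908952   0.04254434 -0.10792875]
[[264.78883551 220.52779052]]
184 [[0.446, 0.298, 0.14]]
187 [[0.448, 0.304, 0.128]]
190 [[0.448, 0.304, 0.119]]
193 [[0.467, 0.365, 0.082]]
196 [[0.466, 0.363, 0.074]]
199 [[0.467, 0.367, 0.063]]
202 [[0.468, 0.37, 0.052]]
205 [[0.468, 0.371, 0.042]]
208 [[0.468, 0.372, 0.032]]
211 [[0.446, 0.304, 0.057]]
214 [[0.444, 0.301, 0.05]]
217 [[0.446, 0.306, 0.038]]
220 [[0.445, 0.306, 0.029]]
```

>>> carry_out(commands=[1,0,0,-0.4,0,0,0,1,0,0,-0.8,0,0,0,1,0,0,-1,0,0,0,1,0,0,-1.1,0,0,0,1,0,0,-1.1,0,0,0])

```text
time_s: 5.9
ee_pos: [0.475, 0.3814, -0.0251]
eef_rot: [-3.139, 0.002, 1.385]
force: [0.1, 0.3, -1.1]
grip_width: 0.0004
```

>>> carry_out(commands=[1,0,0,-0.15,0,0,0,1,0,0,-0.3,0,0,0,1,0,0,-0.3,0,0,0])

```text
time_s: 6.15
ee_pos: [0.4749, 0.3814, -0.0283]
eef_rot: [-3.139, 0.002, 1.385]
force: [-0.1, 1.0, -0.8]
grip_width: 0.0005
```

>>> carry_out(commands=[1,0,0,-0.15,0,0,0,1,0,0,-0.3,0,0,0,1,0,0,-0.3,0,0,0])

```text
time_s: 6.4
ee_pos: [0.4748, 0.3813, -0.0316]
eef_rot: [-3.139, 0.002, 1.385]
force: [-0.4, -0.8, -0.5]
grip_width: 0.0002
```

>>> carry_out(commands=[1,0,0,-0.1,0,0,0,1,0,0,-0.2,0,0,0,1,0,0,-0.2,0,0,0])

```text
time_s: 6.65
ee_pos: [0.4748, 0.3813, -0.0331]
eef_rot: [-3.139, 0.002, 1.385]
force: [-2.2, -2.6, 7.1]
grip_width: 0.0005
```

>>> carry_out(commands=[1,0,0,-0.1,0,0,0,1,0,0,-0.2,0,0,0,1,0,0,-0.2,0,0,0])

```text
time_s: 6.9
ee_pos: [0.4749, 0.3814, -0.0332]
eef_rot: [-3.139, 0.002, 1.386]
force: [-8.4, -6.6, 22.1]
grip_width: 0.0003
```

>>> carry_out(commands=[1,0,0,-0.1,0,0,0,1,0,0,-0.2,0,0,0,1,0,0,-0.2,0,0,0])

```text
time_s: 7.15
ee_pos: [0.4749, 0.3814, -0.0332]
eef_rot: [-3.139, 0.002, 1.386]
force: [-9.5, -6.4, 23.6]
grip_width: 0.0005
```

Contact came at TCP z = −0.033, so the real fingertips are 33 mm above the reported TCP. All heights now get −33 mm. I'll go back over the stop and repeat the swing lower.

>>> carry_out(commands=[1,0,0,2,0,0,0,1,0,0,5,0,0,0,1,0,0,8.8,0,0,0,1,2,-3.2,8.8,0,0,0,1,4,-6.5,8.8,0,0,0,1,6.2,-9.8,8.8,0,0,0,1,6.2,-9.8,8.8,0,0,0,1,6.2,-9.8,7,0,0,0,1,6.2,-9.8,5,0,0,0,1,6.2,-9.8,5,0,0,0,1,6.2,-9.8,5,0,0,0])

```text
time_s: 8.07
ee_pos: [0.5364, 0.2833, 0.0163]
eef_rot: [-3.138, 0.003, 1.386]
force: [-0.2, -0.1, 1.1]
grip_width: 0.0005
```

Run:
```python
from h import *
L=[]
for th in np.linspace(.28,1.6,24):
    uu=np.array([np.cos(th),np.sin(th)]); n=np.array([-uu[1],uu[0]]); w=12.5*uu[0]+8*uu[1]
    L.append([*(np.array([-103,170])+80*uu-(5+w)*n),17.5])
plan(L)
```

```text
now [0.5364 0.2833 0.0163] [-3.138e+00  3.000e-03  1.386e+00] box [[-18.  163.8]] t 8.07
[[-0.09, 1.02, 0.12], [-0.03, 1.47, 0.12], [-0.0, 1.92, 0.12], [0.0, 2.38, 0.12], [-0.02, 2.85, 0.12], [-0.07, 3.32, 0.12], [-0.15, 3.78, 0.12], [-0.26, 4.25, 0.12], [-0.4, 4.72, 0.12], [-0.56, 5.17, 0.12], [-0.76, 5.63, 0.12], [-0.99, 6.07, 0.12], [-1.25, 6.5, 0.12], [-1.53, 6.92, 0.12], [-1.85, 7.32, 0.12], [-2.19, 7.7, 0.12], [-2.55, 8.07, 0.12], [-2.95, 8.41, 0.12], [-3.36, 8.72, 0.12], [-3.8, 9.01, 0.12], [-4.26, 9.28, 0.12], [-4.74, 9.51, 0.12], [-5.23, 9.71, 0.12], [-5.74, 9.89, 0.12]]
```

>>> carry_out(commands=[1,0,0.5,0.1,0,0,0,1,-0.05,1.0,0.1,0,0,0,1,-0.03,1.47,0.1,0,0,0,1,0,1.92,0.1,0,0,0,1,0,2.4,0.1,0,0,0,1,0,2.85,0.1,0,0,0,1,-0.07,3.32,0.1,0,0,0,1,-0.15,3.78,0.1,0,0,0,1,-0.26,4.25,0.1,0,0,0,1,-0.4,4.72,0.1,0,0,0,1,-0.56,5.17,0.1,0,0,0,1,-0.76,5.63,0.1,0,0,0])

```text
time_s: 9.07
ee_pos: [0.5286, 0.3401, 0.0172]
eef_rot: [-3.138, 0.003, 1.386]
force: [-0.2, -1.5, 0.6]
grip_width: 0.0003
```

Run:
```python
from h import *
L=[]
for th in np.r_[np.linspace(.97,1.57,10),1.6,1.62]:
    uu=np.array([np.cos(th),np.sin(th)]); n=np.array([-uu[1],uu[0]]); w=12.5*uu[0]+8*uu[1]
    L.append([*(np.array([-103,170])+80*uu-(5+w)*n),17.5])
plan(L)
```

```text
now [0.5286 0.3401 0.0172] [-3.138e+00  3.000e-03  1.386e+00] box [[-36.2 218.1]] t 9.07
[[-0.47, 0.84, 0.03], [-0.81, 1.32, 0.03], [-1.18, 1.78, 0.03], [-1.59, 2.21, 0.03], [-2.04, 2.62, 0.03], [-2.51, 3.0, 0.03], [-3.02, 3.34, 0.03], [-3.55, 3.64, 0.03], [-4.11, 3.91, 0.03], [-4.69, 4.13, 0.03], [-4.96, 4.21, 0.03], [-5.14, 4.26, 0.03]]
```

Reaction of −1.5 N in y, so it is in contact. I'll go on to the limit.

>>> carry_out(commands=[1,-0.3,0.5,0,0,0,0,1,-0.6,1.0,0,0,0,0,1,-0.95,1.5,0,0,0,0,1,-1.4,2.0,0,0,0,0,1,-1.8,2.4,0,0,0,0,1,-2.3,2.85,0,0,0,0,1,-2.75,3.2,0,0,0,0,1,-3.3,3.5,0,0,0,0,1,-3.8,3.77,0,0,0,0,1,-4.3,4.0,0,0,0,0,1,-4.5,4.1,0,0,0,0,1,-4.5,4.1,0,0,0,0])

```text
time_s: 10.07
ee_pos: [0.4831, 0.3814, 0.0173]
eef_rot: [-3.138, 0.003, 1.386]
force: [-0.2, 0.0, 0.2]
grip_width: 0.0003
```

>>> carry_out(commands=[1,-0.1,0,0,0,0,0,1,-0.2,0.03,0,0,0,0,1,-0.2,0.03,0,0,0,0])

```text
time_s: 10.32
ee_pos: [0.4821, 0.3815, 0.0174]
eef_rot: [-3.139, 0.002, 1.386]
force: [5.5, 0.1, -1.8]
grip_width: 0.0004
```

>>> carry_out(commands=[1,-0.1,0,0,0,0,0,1,-0.2,0.03,0,0,0,0,1,-0.2,0.03,0,0,0,0])

```text
time_s: 10.57
ee_pos: [0.4819, 0.3816, 0.0176]
eef_rot: [3.14, 0.001, 1.385]
force: [12.4, -0.2, -5.0]
grip_width: 0.0004
```

>>> carry_out(commands=[-1,1,-0.2,0,0,0,0,-1,2,-0.2,2,0,0,0,-1,3,-0.2,5,0,0,0,-1,3,-0.2,6,0,0,0,-1,3,-0.2,6,0,0,0])

```text
time_s: 10.98
ee_pos: [0.5135, 0.3801, 0.0802]
eef_rot: [3.137, -0.003, 1.385]
force: [-0.2, 0.5, -0.2]
grip_width: 0.0306
```

Run:
```python
from h import *
p,d=viewer.camera("scene"); cv2.imwrite("pics/crop5.png",cv2.resize(p[130:310,230:420],None,fx=3,fy=3,interpolation=cv2.INTER_CUBIC))
plan([[86,-8,70],[86,-8,15]],1.385)
```

```text
now [0.5123 0.3796 0.078 ] [ 3.139 -0.     1.385] box [[-59.6 254. ]] t 11.03
turn z 0.0
[[9.47, -28.44, -0.8], [9.47, -28.44, -6.3]]
```

View pics/crop5.png

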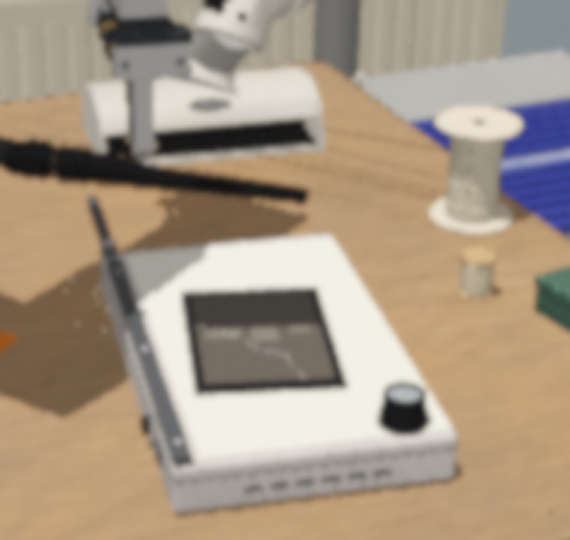

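The stop now lies in line with the ledge, running (92,200) to (130,310) in the crop. The glass at (265,340) is untouched. Next I go behind it with open fingers.

>>> carry_out(commands=[-1,1.2,-3.5,0,0,0,0,-1,2.4,-7,0,0,0,0,-1,3.6,-10.5,0,0,0,0,-1,4.8,-14,0,0,0,0,-1,6,-17.5,0,0,0,0,-1,7.2,-21,0,0,0,0,-1,8.4,-24.5,0,0,0,0,-1,9.5,-28.4,0,0,0,0,-1,9.5,-28.4,-2,0,0,0,-1,9.5,-28.4,-3,0,0,0,-1,9.5,-28.4,-3,0,0,0,-1,9.5,-28.4,-3,0,0,0])

```text
time_s: 12.03
ee_pos: [0.6061, 0.0967, 0.0468]
eef_rot: [-3.141, 0.0, 1.386]
force: [0.6, -0.7, 0.7]
grip_width: 0.0941
```

Run:
```python
from h import *
p,d=viewer.camera("scene"); cv2.imwrite("pics/crop6.png",cv2.resize(p[130:310,230:420],None,fx=3,fy=3,interpolation=cv2.INTER_CUBIC))
plan([[86,-8,15.5],[40,-8,15.5],[33,-8,15.5]],1.385)
```

```text
now [0.6067 0.0969 0.0477] [ 3.14  -0.     1.387] box [[85.5 -6.5]] t 12.08
turn z -0.002
[[0.02, -0.16, -3.22], [-4.5, 0.69, -3.22], [-5.19, 0.82, -3.22]]
```

View pics/crop6.png

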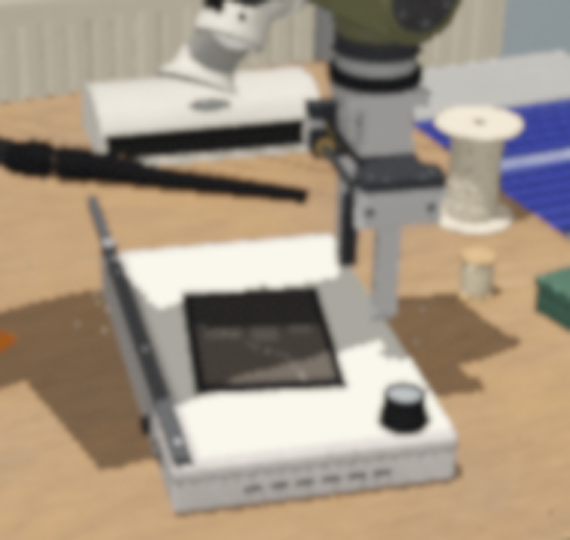

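>>> carry_out(commands=[-1,0,0,-2,0,0,0,-1,0,0,-3.3,0,0,0,-1,0,0,-3.3,0,0,0,-1,-0.5,0.1,-3.3,0,0,0,-1,-1,0.2,-3.3,0,0,0,-1,-1.4,0.25,-3.3,0,0,0,-1,-1.8,0.3,-3.3,0,0,0,-1,-2.2,0.4,-3.3,0,0,0,-1,-2.6,0.45,-3.3,0,0,0,-1,-3,0.55,-3.3,0,0,0,-1,-3,0.55,-3.3,0,0,0])

```text
time_s: 13.0
ee_pos: [0.5762, 0.1025, 0.015]
eef_rot: [3.14, -0.0, 1.387]
force: [-0.2, -0.1, 0.7]
grip_width: 0.0939
```

Run:
```python
from h import *
plan([[40,-8,14.5],[36,-8,14.5],[33,-8,14.5]],1.385); print(ctrl.get_obs()["force"])
```

```text
now [0.5762 0.1025 0.015 ] [ 3.14  -0.     1.387] box [[54.4 -6.5]] t 13.0
turn z -0.002
[[-1.45, 0.12, -0.05], [-1.84, 0.2, -0.05], [-2.13, 0.25, -0.05]]
[-0.20300906 -0.05182864  0.71538315]
```

>>> carry_out(commands=[-1,-0.3,0,0,0,0,0,-1,-0.6,0.06,0,0,0,0,-1,-0.9,0.1,0,0,0,0,-1,-1.2,0.12,0,0,0,0])

```text
time_s: 13.33
ee_pos: [0.5639, 0.1037, 0.015]
eef_rot: [3.14, -0.0, 1.387]
force: [1.9, 0.2, -0.5]
grip_width: 0.0939
```

```bash
cat >> h.py <<'E'
def glass(n="scene"):
    for r in nets.silhouettes(n,"glass_plate"):
        c,s,a=rect(n,r["region"],.051); W=np.array([[c[0],c[1]]])/1000
        print("glass",n,round(r["confidence"],2),w2box(B,W).round(1),np.round(s,0),"rel deg",round(a-90-np.degrees(B[2]),1),r["extent"])
E
python3 - <<'E'
from h import *
plan([[36,-8,14.5],[33,-8,14.5]],1.385); print(ctrl.get_obs()["force"])
viewer.camera("scene"); glass()
p,d=viewer.camera("scene"); cv2.imwrite("pics/crop7.png",cv2.resize(p[130:310,230:420],None,fx=3,fy=3,interpolation=cv2.INTER_CUBIC))
E
```

```text
now [0.5639 0.1037 0.015 ] [ 3.14  -0.     1.387] box [[42.2 -7.6]] t 13.33
turn z -0.002
[[-0.61, 0.08, -0.05], [-0.91, 0.13, -0.05]]
[ 1.94432482  0.17948258 -0.52154321]
glass scene 0.86 [[-29.3 -27.8]] [170. 120.] rel deg -0.6 [277.0, 229.2, 337.6, 263.9]
glass scene 0.82 [[-292.4    1.8]] [156. 121.] rel deg -43.9 [164.8, 232.9, 234.5, 270.9]
```

View pics/crop7.png

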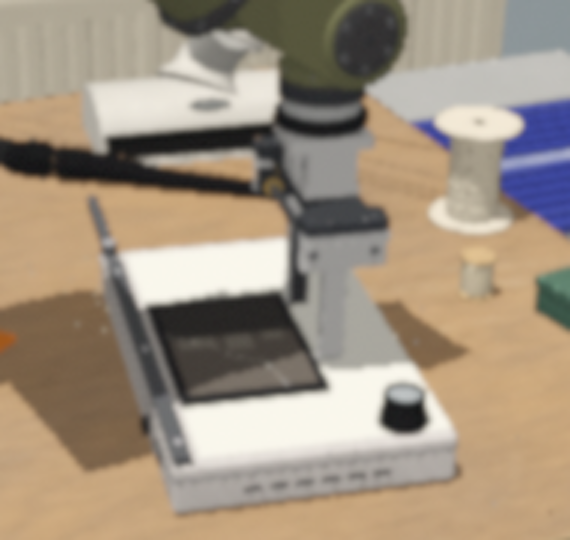

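The glass follows and is squared. It is about 9 mm from the ledge.

>>> carry_out(commands=[-1,-0.2,0.02,0,0,0,0,-1,-0.4,0.05,0,0,0,0,-1,-0.6,0.08,0,0,0,0,-1,-0.75,0.1,0,0,0,0,-1,-0.75,0.1,0,0,0,0])

```text
time_s: 13.9
ee_pos: [0.5566, 0.1049, 0.0151]
eef_rot: [3.14, -0.0, 1.387]
force: [3.8, 0.7, -0.5]
grip_width: 0.0942
```

>>> carry_out(commands=[-1,-0.08,0.01,0,0,0,0,-1,-0.15,0.02,0,0,0,0,-1,-0.15,0.02,0,0,0,0])

```text
time_s: 14.15
ee_pos: [0.5564, 0.105, 0.0157]
eef_rot: [3.136, -0.001, 1.387]
force: [9.1, -0.6, -1.4]
grip_width: 0.094
```

>>> carry_out(commands=[-1,-0.05,0.01,0,0,0,0,-1,-0.1,0.02,0,0,0,0,-1,-0.1,0.02,0,0,0,0])

```text
time_s: 14.4
ee_pos: [0.5565, 0.105, 0.0161]
eef_rot: [3.133, -0.001, 1.387]
force: [8.5, -1.6, -1.1]
grip_width: 0.0937
```

>>> carry_out(commands=[0,1,-0.2,0,0,0,0,0,1.5,-0.3,2,0,0,0,0,1.5,-0.3,5,0,0,0,0,0,-2,7,0,0,-0.12,0,-2,-4,8,0,0,-0.24,0,-4,-6,8,0,0,-0.36,0,-5,-9,8,0,0,-0.48,0,-5,-12,8,0,0,-0.6,0,-5,-14,8,0,0,-0.72,0,-5,-14,8,0,0,-0.84,0,-5,-14,8,0,0,-0.96,0,-5,-14,8,0,0,-1.08])

```text
time_s: 15.4
ee_pos: [0.506, -0.0354, 0.096]
eef_rot: [3.134, -0.0, 0.3]
force: [-0.7, 0.1, 0.1]
grip_width: 0.0471
```

Run:
```python
from h import *
p,d=viewer.camera("scene"); glass()
p,d=viewer.camera("top"); glass("top"); cv2.imwrite("pics/crop8.png",cv2.resize(p[160:330,165:400],None,fx=3.3,fy=3.3,interpolation=cv2.INTER_CUBIC))
plan([[-35,-130,60]],-.186); print(ctrl.get_obs()["qpos"].round(2), ctrl.get_obs()["force"])
```

```text
glass scene 0.93 [[-35.4 -28.9]] [171. 115.] rel deg -0.2 [278.2, 228.9, 337.4, 264.8]
glass scene 0.88 [[-294.9    3. ]] [158. 119.] rel deg -43.4 [160.8, 232.9, 235.3, 274.5]
glass top 0.85 [[-289.8   84.1]] [161. 120.] rel deg -42.4 [169.2, 333.3, 263.7, 433.7]
glass top 0.66 [[-34.1 -17. ]] [165. 121.] rel deg -0.0 [246.4, 225.1, 340.7, 297.5]
now [ 0.5063 -0.0349  0.096 ] [ 3.134e+00 -1.000e-03  3.120e-01] box [[  11.1 -154.5]] t 15.6
turn z -0.498
[[-4.08, 3.26, -3.6]]
[-0.14  0.28  1.73 -0.01  1.12 -0.45] [-0.01449546  0.76184378  0.67140334]
```

View pics/crop8.png

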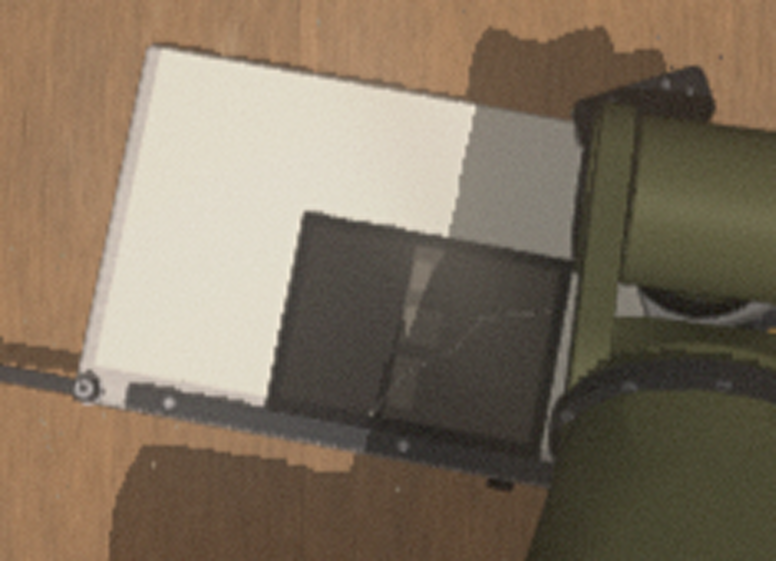

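Glass square against the ledge at box (−34,−17), 0.0° per the top camera. Its −y end is at about −99. Now I move behind that end.

>>> carry_out(commands=[0,-1.5,1,-1,0,0,-0.12,0,-3,2.3,-3,0,0,-0.24,0,-4.1,3.5,-3.6,0,0,-0.36,0,-4.1,3.5,-3.6,0,0,-0.498,0,-4.1,3.5,-3.6,0,0,-0.498,0,-4.1,3.5,-5,0,0,-0.498,0,-4.1,3.5,-5,0,0,-0.498])

```text
time_s: 16.18
ee_pos: [0.4647, 0.0001, 0.0448]
eef_rot: [3.133, 0.001, -0.18]
force: [-1.2, -0.5, -0.3]
grip_width: 0.0472
```

Run:
```python
from h import *
plan([[-35,-127,14.5],[-35,-107,14.5],[-35,-77,14.5],[-35,0,14.5]],-.186);print(ctrl.get_obs()["eef_rot"])
```

```text
now [4.647e-01 1.000e-04 4.480e-02] [ 3.133e+00  1.000e-03 -1.800e-01] box [[ -36.2 -127.9]] t 16.18
turn z -0.006
[[0.13, 0.06, -3.03], [0.5, 2.03, -3.03], [1.06, 4.98, -3.03], [2.48, 12.54, -3.03]]
[ 3.13344029e+00  8.89632568e-04 -1.80392275e-01]
```

>>> carry_out(commands=[0,0.1,0,-1.5,0.008,0,-0.006,0,0.1,0,-2.9,0.008,0,-0.006,0,0.1,0,-3,0.008,0,-0.006,0,0.2,0.6,-3,0.008,0,-0.006,0,0.35,1.2,-3,0.008,0,-0.006,0,0.45,1.7,-3,0.008,0,-0.006,0,0.55,2.2,-3,0.008,0,-0.006,0,0.65,2.7,-3,0.008,0,-0.006,0,0.75,3.2,-3,0.008,0,-0.006,0,0.85,3.7,-3,0.008,0,-0.006,0,0.95,4.2,-3,0.008,0,-0.006,0,1.0,4.6,-3,0.008,0,-0.006])

```text
time_s: 17.18
ee_pos: [0.4749, 0.0465, 0.0149]
eef_rot: [3.141, 0.002, -0.186]
force: [0.9, -2.6, 2.8]
grip_width: 0.0471
```

Run:
```python
from h import *
viewer.camera("scene"); glass()
plan([[-35,y,14.5] for y in (-40,0,30,55,61.5)],-.186);o=ctrl.get_obs();print(o["eef_rot"],o["force"])
```

```text
glass scene 0.67 [[-296.7    3.9]] [156. 121.] rel deg -42.4 [161.2, 233.2, 234.4, 273.2]
glass scene 0.58 [[-17.7   0.8]] [175.  46.] rel deg -13.4 [278.2, 223.1, 331.1, 260.7]
now [0.4747 0.0467 0.0147] [-3.142e+00  2.000e-03 -1.860e-01] box [[-35.  -80.1]] t 17.28
turn z -0.0
[[0.74, 3.94, -0.02], [1.48, 7.88, -0.02], [2.03, 10.82, -0.02], [2.49, 13.28, -0.02], [2.61, 13.92, -0.02]]
[-3.14157225e+00  2.44294141e-03 -1.85789839e-01] [-0.02293289  0.45647773 -0.17242215]
```

>>> carry_out(commands=[0,0.1,0.6,0,0,0,0,0,0.24,1.25,0,0,0,0,0,0.36,1.9,0,0,0,0,0,0.49,2.6,0,0,0,0,0,0.62,3.3,0,0,0,0,0,0.75,4.0,0,0,0,0,0,0.88,4.7,0,0,0,0,0,1.01,5.4,0,0,0,0,0,1.14,6.1,0,0,0,0,0,1.27,6.8,0,0,0,0,0,1.39,7.4,0,0,0,0,0,1.48,7.9,0,0,0,0])

```text
time_s: 18.28
ee_pos: [0.4896, 0.1265, 0.0146]
eef_rot: [3.142, 0.003, -0.186]
force: [0.2, -1.0, -1.1]
grip_width: 0.0465
```

Run:
```python
from h import *
p,d=viewer.camera("scene"); glass(); cv2.imwrite("pics/crop9.png",cv2.resize(p[130:310,230:420],None,fx=3,fy=3,interpolation=cv2.INTER_CUBIC))
plan([[-35,y,14.5] for y in (30,50,55,61.5)],-.186);o=ctrl.get_obs();print(o["eef_rot"],o["force"])
```

```text
glass scene 0.77 [[-295.7    2.7]] [154. 117.] rel deg -42.8 [159.8, 232.9, 234.4, 272.0]
now [0.4897 0.1265 0.0147] [-3.141e+00  2.000e-03 -1.850e-01] box [[-35.   1.]] t 18.38
turn z -0.001
[[0.54, 2.85, -0.02], [0.91, 4.81, -0.02], [1.0, 5.3, -0.02], [1.12, 5.94, -0.02]]
[-3.14125706e+00  2.32899776e-03 -1.85113426e-01] [ 0.07384148 -0.22559927 -0.08290379]
```

View pics/crop9.png

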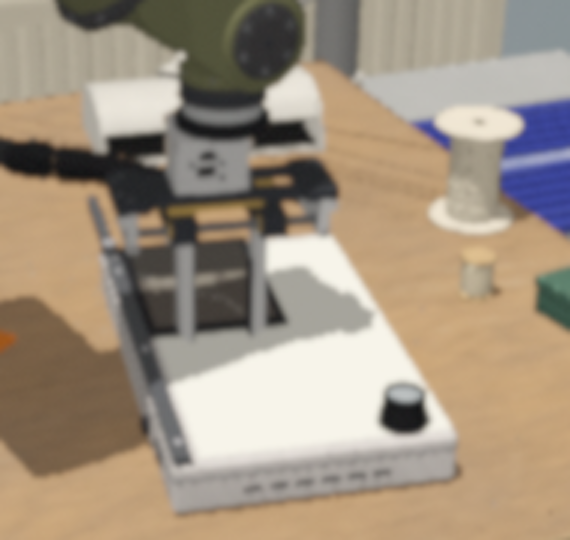

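>>> carry_out(commands=[0,0.1,0.6,0,0,0,0,0,0.24,1.25,0,0,0,0,0,0.36,1.9,0,0,0,0,0,0.49,2.6,0,0,0,0,0,0.62,3.3,0,0,0,0,0,0.75,4.0,0,0,0,0,0,0.87,4.6,0,0,0,0,0,0.96,5.1,0,0,0,0,0,1.04,5.5,0,0,0,0,0,1.1,5.8,0,0,0,0,0,1.1,5.8,0,0,0,0])

```text
time_s: 19.3
ee_pos: [0.5008, 0.1851, 0.0147]
eef_rot: [-3.141, 0.002, -0.185]
force: [1.2, -0.2, 0.4]
grip_width: 0.0469
```

>>> carry_out(commands=[0,-0.3,-1.2,0,0,0,0,0,-0.3,-1.5,2,0,0,0,0,-0.5,-3,5,0,0,0,0,-1,-6,8,0,0,0,0,-2,-10,8,0,0,0,0,-2,-14,8,0,0,0,0,-2,-17,8,0,0,0,0,-2,-17,8,0,0,0])

```text
time_s: 19.97
ee_pos: [0.4802, 0.0103, 0.095]
eef_rot: [-3.141, 0.001, -0.189]
force: [-0.2, 1.0, -0.3]
grip_width: 0.0471
```

Run:
```python
from h import *
viewer.camera("scene"); glass()
p,d=viewer.camera("top"); glass("top"); cv2.imwrite("pics/crop10.png",cv2.resize(p[160:330,130:365],None,fx=3.3,fy=3.3,interpolation=cv2.INTER_CUBIC))
s=nets.silhouettes("top","end_stop"); print([(round(r["confidence"],2),rect("top",r["region"],.0585)) for r in s])
plan([[44,110,60]],1.385)
```

```text
glass scene 0.92 [[-45.2 142. ]] [174. 101.] rel deg -0.7 [268.4, 203.9, 320.0, 232.5]
glass scene 0.81 [[-293.6    2.1]] [156. 117.] rel deg -44.4 [157.4, 231.3, 234.5, 273.7]
glass top 0.95 [[-289.1   84.4]] [159. 116.] rel deg -43.0 [166.1, 333.3, 263.2, 431.4]
glass top 0.67 [[-34.  154.8]] [165. 119.] rel deg -0.0 [158.6, 209.2, 252.9, 278.4]
[(0.88, ((462.84759521484375, 353.9951171875), (115.96671295166016, 14.296035766601562), 79.72223663330078))]
now [0.4806 0.0156 0.0947] [-3.141e+00  2.000e-03 -1.840e-01] box [[ -23.4 -109.6]] t 20.22
turn z 1.569
[[10.69, 20.34, -3.47]]
```

View pics/crop10.png

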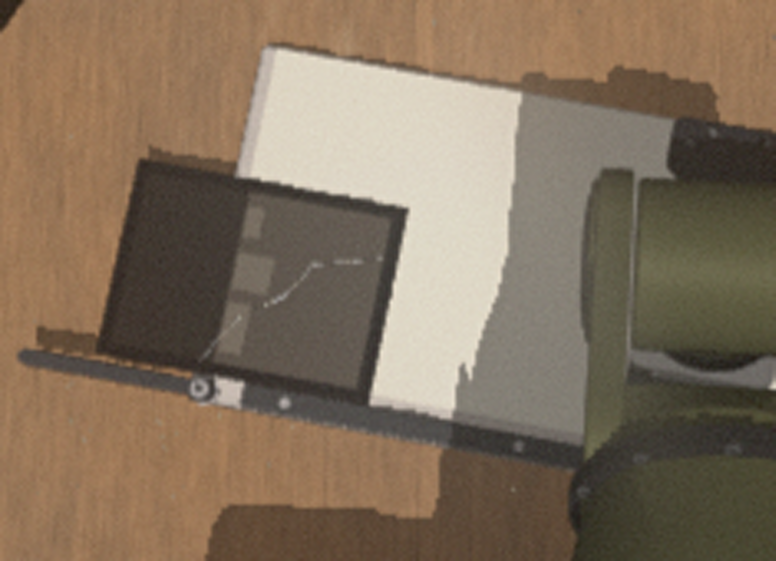

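The glass lies square along the ledge: top camera (−34.0, 154.8), 0.0°, the same x as when it was pressed against it. The stop is in line and the arm is clear.

```bash
python3 -c "
from station import ticket,ctrl
print(ctrl.get_obs()['time_s']); print(ticket.hand_in())"
```

```text
20.2167
the job is handed in; nothing more can be done
None
```

The job is handed in at 20.2 s: the end stop is swung fully out, and the glass lies square against the ledge with about a third sticking out over the open end.

- **Order and forces:** I swung the stop to its limit first (about 12 N against the limit), then pushed the glass to the ledge with both open fingertips (9 N at most). After that I pushed it along the ledge with about 3 N or less read at the end of each move.
- **First swing missed:** The real fingertips sit 33 mm above the reported TCP, so the first swing passed over the stop without touching it. I checked the offset by touching the bare table with about 24 N, corrected all heights, and the second swing worked.
- **Final glass position:** The top camera put the glass at x = −34.0, y = 154.8 mm in the box's frame, turned 0.0° (target −35, 152). The x is the same as after the glass had been pressed against the ledge.
- **Stop:** It measured within about 0.4° of the ledge's line. The loupe, thread and bone folder were never approached, and the arm was clear at hand-in.
- **Disagreement on overhang:** The top camera gives about 57–58 mm, while the finger position gives about 54 mm (centre at y ≈ 151). A rough reading off the last picture was slightly higher, up to about 61 mm. The scene camera gave y = 142, but it had been reading about 12 mm low in y, so I did not rely on it.

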